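Stand each container in its own drip tray

TASK

Tidy the weighing bench: stand each of the four containers in the drip tray that matches its shape and size - the round bottle in the large round tray, the square bottle in the square tray, the slide box in the long tray and the jar in the small round tray. Keep them upright, set them down gently without dropping them, each flat on the tray's floor inside the lip, and leave the conical flask where it stands.

Things in the scene. Friction and masses are not known exactly. Their poses are not given: they have to be found in the camera images.
- round_bottle: Round amber glass bottle with a paper label and a white round cap: body 62 mm in diameter and 58 mm high, a narrowing neck up to 80 mm, cap 36 mm in diameter from 80 to 108 mm above its base. About 0.18 to 0.36 kg. Loose, standing upright on the bench. Origin: centre of its underside; z up.
- square_bottle: Square grey plastic bottle with a white round cap: body 50 by 50 mm (sides along its x and y) and 52 mm high, a narrowing neck up to 68 mm, cap 34 mm in diameter from 68 to 94 mm above its base. About 0.13 to 0.25 kg. Loose, standing upright on the bench. Origin: centre of its underside; z up.
- slide_box: Long closed box for microscope slides, grey below with a white lid: 90 mm along its x, 42 mm along its y, 45 mm high. It has a steel clasp, 44 mm across, on the middle of the long sides (looks only). About 0.11 to 0.23 kg. Loose, standing upright on the bench. Origin: centre of its underside; z up.
- jar: Small round white jar with a metal lid: 40 mm in diameter, lid 42 mm in diameter from 34 to 50 mm above its base. About 0.06 to 0.13 kg. Loose, standing upright on the bench. Origin: centre of its underside; z up.
- large_round_tray: Large round drip tray, for the round bottle: 80 mm inside, 88 mm outside. White plastic with a grey floor, stuck to the bench: it does not move. Its floor is 3 mm thick, its lip 4 mm wide and 10 mm high above the bench. Origin: centre of its underside, at bench height; z up.
- square_tray: Square drip tray, for the square bottle: 66 by 66 mm inside, 74 by 74 mm outside, sides along its x and y. White plastic with a grey floor, stuck to the bench: it does not move. Its floor is 3 mm thick, its lip 4 mm wide and 10 mm high above the bench. Origin: centre of its underside, at bench height; z up.
- long_tray: Long drip tray, for the slide box: inside 108 mm along its x and 58 mm along its y, outside 116 by 66 mm. White plastic with a grey floor, stuck to the bench: it does not move. Its floor is 3 mm thick, its lip 4 mm wide and 10 mm high above the bench. Origin: centre of its underside, at bench height; z up.
- small_round_tray: Small round drip tray, for the jar: 56 mm inside, 64 mm outside. White plastic with a grey floor, stuck to the bench: it does not move. Its floor is 3 mm thick, its lip 4 mm wide and 10 mm high above the bench. Origin: centre of its underside, at bench height; z up.
- flask: Bystander, not to be moved: stoppered conical glass flask, 64 mm in diameter at the foot, 26 mm at the neck, 88 mm high with its cork, loose. Origin: centre of its underside.
There are look-alikes about, which are no part of the job. Leave any blue, green or purple look-alike of the round_bottle alone.

How it is judged:
By the outcome, as a careful person would: the job done as asked, in the order asked, and still so for the second after the job is handed in, with the robot touching nothing.
It also fails if it takes over 128 s, if anything falls off the work surface, if the arm or the gripper's body presses on something with over 40 N, if the wrist force passes 120 N, or if a joint passes its speed limit or range.

ROBOT

A 6-joint arm with a two-finger parallel gripper is mounted at the origin on the work surface. World frame = base frame: x ahead of the robot, y to its left, z up, the work surface at z = 0. Lengths are in m, angles in rad, forces in N, time in s.
With the tool pointing down it reaches from about 0.35 to 0.975 m from the base axis. Payload 4.9 kg.
Tool frame: the origin (TCP) lies at the very end of the fingers, on their centre line; the grasp point (between the pads) lies 19 mm behind it; z points along the fingers, x is the direction in which the jaws open and shut, and the axes are right-handed (so a half turn about z gives the same grasp; the last joint's range is limited). The gripper opens to 85 mm and grips with 20 to 120 N. Pads are 22 mm wide; open, the fingers measure 114 mm over their backs; the gripper's body (76 mm by 85 mm) begins 54 mm behind the grasp point. The pads swing forward as they close: fully open they stand 13 mm farther back than shut.
Start: joints at [1.124, 0.053, 1.613, -0, 1.476, -0.119], TCP at [0.201, 0.592, 0.231] pointing down, gripper open.
Joint ranges: [-3.01, 3.01], [-1.01, 2.22], [0.06, 2.58], [-1.02, 4.17], [0.09, 2.62], [-3.14, 3.14]. Speed limits (rad/s): [2.57, 2.57, 3.14, 3.14, 3.14, 3.14].

INTERFACE

Orientations are given as a unit quaternion [w, x, y, z].
In Python, from plant import manip, imaging gives the robot as it stands.
- The arm moves only by the shell command python3 -m pendant 'ROWS'. ROWS is JSON, a list that holds one entry, the list of rows, each a list of 7 numbers: the turn, a rotation vector about the world's x, y, z in units of pi rad (1.0 is pi rad), then the shift along the world's x, y, z in units of 250 mm (1.0 is 250 mm), then the opening, from 0 (shut) to 1 (fully open). In form: [[[ax, ay, az, tx, ty, tz, claw], ...]]. A call has 1 to 20 rows; each row shifts and turns the commanded pose from where the row before left it; what a row does not reach is not made up. A row lasts 1/8 s, in which the tool goes at most 62.5 mm and 10.7 degrees, less where a joint would pass 70% of its speed; a pose out of reach is approached as far as the arm can. A call with a number of a shift or a turn outside -1 to 1 is refused whole. A call with a gripper value outside its range is refused whole. The fingers move at their own pace and stop on an object; the grip force is fixed at half the most. Time passes only in rows, so rows that do not move let the fingers close. It gives the time, the measured TCP pose, the force and the opening at its end, in the units of the state.
- manip.state(): the state, without advancing time (a new reading comes with each control period).
- imaging.grab_frame(name): name is "side" or "top"; returns a dict with "frame" (480x640x3 uint8, blue, green, red), "mtx" (3x3 intrinsics, pixels), "k1" (the pictures are not rectified: a ray, as slopes to the right and down, at radius r is drawn at 1 + k1 r^2 times it, then the intrinsics apply), "world_to_cam" (4x4, takes a point from world to camera coordinates). Camera axes: x right, y down, z forward; pixel columns grow to the right and rows downward; lengths in m; the calibration is good to about 2 mm. A picture is of the moment at which its call begins. There is no depth.
- manip.job_done(): hands the job in, once; it reports no verdict.
The state is a dict: "time": time; "joint_pos": joint angles; "joint_vel": joint speeds; "joint_efforts": joint torques, N m; "tool_pos": TCP position; "tool_rot": TCP orientation; "contact_force": force on the tool from outside, world axes, zero at the start; "ft_torque": the same for the moment, N m; "gripper_width": opening from 0.0 (shut) to 1.0 (fully open).
Only numpy, scipy, OpenCV 4.12 (cv2) and the standard library are available. Lean on these libraries where they do the work, as an engineer would, in place of code of your own. Each camera call takes 0.05 s, during which the arm holds its last target. There are 200 camera calls.

## Working session

There is one attempt and no reset: what is moved stays moved. The work goes in short steps, Python scripts to look and compute and a shell command to move; the robot and the scene stay as the last step left them, time stands still between calls to the robot, and variables do not carry over. Pictures are saved under pics/ and viewed, about 12 in all and at most 16, crops included, and the job is handed in when it is done.

```bash
ls; mkdir -p pics
cat > h.py <<'E'
import numpy as np, cv2
from plant import manip, imaging
def grab(n):
    f=imaging.grab_frame(n); return f
def ray(f,u,v):
    K=np.array(f["mtx"]);T=np.array(f["world_to_cam"]);k=f["k1"]
    p=cv2.undistortPoints(np.array([[[u,v]]],float),K,np.array([k,0,0,0.]))[0,0]
    R,t=T[:3,:3],T[:3,3]; return -R.T@t, R.T@np.array([p[0],p[1],1.])
def onz(f,u,v,z):
    c,d=ray(f,u,v); return c+d*(z-c[2])/d[2]
def proj(f,P):
    T=np.array(f["world_to_cam"]);r,_=cv2.Rodrigues(T[:3,:3])
    return cv2.projectPoints(np.array(P,float).reshape(-1,1,3),r,T[:3,3],np.array(f["mtx"]),np.array([f["k1"],0,0,0.]))[0][:,0]
E
python3 - <<'E'
from h import *
for n in("top","side"):
    f=grab(n);cv2.imwrite(f"pics/{n}0.png",f["frame"])
    print(n,f["mtx"],f["k1"],ray(f,320,240))
print(manip.state())
E
```

```text
pics
top [[592.41917189   0.         318.81393953]
 [  0.         592.41917189 233.13944021]
 [  0.           0.           1.        ]] -0.06637101814122173 (array([ 0.21954733, -0.01113887,  1.11622479]), array([ 0.22943073,  0.0209751 , -0.97316993]))
side [[549.54189513   0.         320.80896568]
 [  0.         549.54189513 242.90723552]
 [  0.           0.           1.        ]] -0.05727641813793613 (array([-0.17564808, -0.61726499,  0.73386288]), array([ 0.56423813,  0.53972282, -0.62479178]))
{'time': 0.1, 'joint_pos': array([ 1.12399686e+00,  5.33026341e-02,  1.61412731e+00, -3.07192043e-05,
        1.47600917e+00, -1.19002321e-01]), 'joint_vel': array([-0.00023174, -0.00053214, -0.0020832 ,  0.00127121, -0.0027897 ,
       -0.00022457]), 'joint_efforts': array([-6.06726735e-05, -3.94903457e+01, -3.71361995e+01, -1.00635191e-04,
        3.94015282e-03, -2.69051768e-07]), 'tool_pos': array([0.20099178, 0.59121452, 0.2301962 ]), 'tool_rot': array([ 4.58040322e-04,  8.13005024e-01,  5.82255938e-01, -8.01737415e-04]), 'contact_force': array([-0.41398811, -0.29096797, -0.08202714]), 'ft_torque': array([0.03884499, 0.01086986, 0.07843457]), 'gripper_width': 0.9999978675901803}
```

View pics/top0.png

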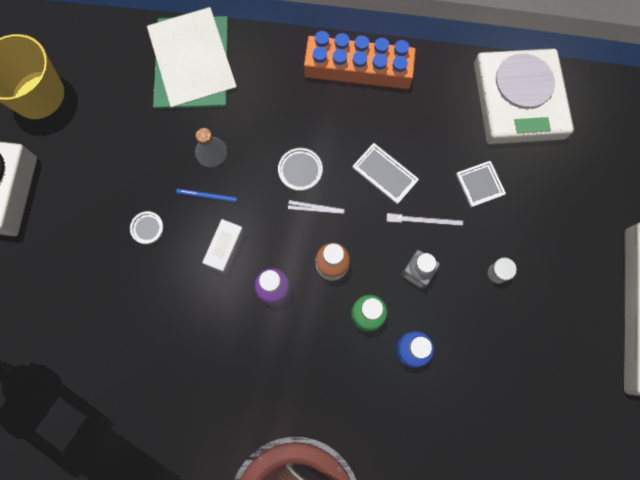

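View pics/side0.png

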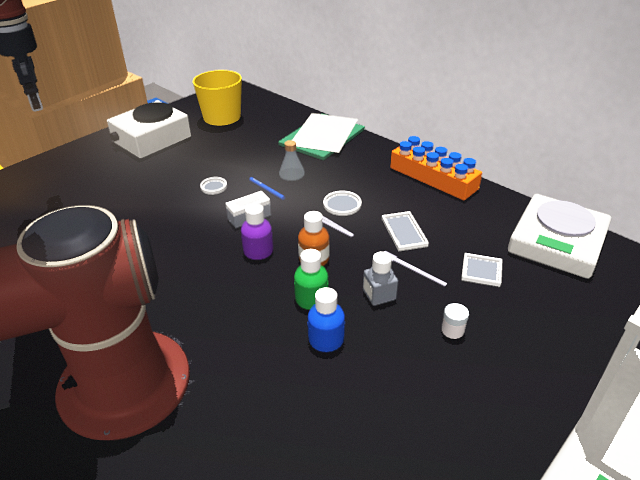

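The top view shows the amber bottle's cap at (333,255), the square bottle's cap at (426,265), the slide box at (222,245) and the jar at (503,270). The trays are large round (300,169), long (386,173), square (481,184) and small round (146,227). The flask is at (210,150). The side view agrees with this.

```bash
cat > m.py <<'E'
from h import *
def blob(f,u,v,z,r,lo=150,smax=70):
    hsv=cv2.cvtColor(f["frame"],cv2.COLOR_BGR2HSV)
    m=cv2.inRange(hsv,(0,0,lo),(180,smax,255))
    w=np.zeros_like(m);cv2.circle(w,(u,v),r,255,-1);m&=w
    c=max(cv2.findContours(m,cv2.RETR_EXTERNAL,cv2.CHAIN_APPROX_NONE)[0],key=lambda c:cv2.contourArea(cv2.convexHull(c)))
    P=np.array([onz(f,a,b,z)[:2] for a,b in c[:,0]],np.float32)*1000
    (x,y),(a,b),t=cv2.minAreaRect(P)
    if a<b:a,b,t=b,a,t-90   # t = direction of long side, deg from world x
    return [round(float(q),1) for q in (x,y,a,b,t)],m
E
python3 - <<'E'
from m import *
f=grab("top"); M=0
for n,u,v,z,r in [("rb cap",333,255,.108,16),("sq cap",426,264,.094,15),("box",222,245,.045,32),("jar",504,268,.05,18),("Ltray",300,169,.01,30),("long",386,173,.01,42),("sqtray",481,184,.01,32),("small",146,227,.01,22),("flask cork",204,135,.088,10)]:
    b,m=blob(f,u,v,z,r,*((80,255) if "cork" in n else (150,70)));print(n,b);M=M|m
cv2.imwrite("pics/mask.png",cv2.resize(cv2.addWeighted(f["frame"],1,cv2.merge([M*0,M*0,M]),.5,0)[120:370,120:540],None,fx=1.9,fy=1.9))
g=cv2.resize(f["frame"][230:310,380:540],None,fx=5,fy=5,interpolation=cv2.INTER_CUBIC)
cv2.imwrite("pics/sq.png",cv2.convertScaleAbs(g,alpha=1.8,beta=20))
E
```

```text
rb cap [437.0, -14.7, 35.6, 34.8, 6.9]
sq cap [443.9, -181.2, 35.6, 35.4, 4.8]
box [441.5, 191.7, 90.8, 42.9, -14.3]
jar [459.3, -332.3, 39.9, 39.3, 3.0]
Ltray [620.2, 69.8, 87.2, 86.1, -82.9]
long [632.6, -98.5, 117.4, 67.9, 56.0]
sqtray [634.6, -288.9, 75.9, 75.8, 27.6]
small [464.6, 350.5, 64.5, 62.6, 10.7]
flask cork [634.3, 252.1, 33.8, 30.0, 34.1]
```

View pics/mask.png

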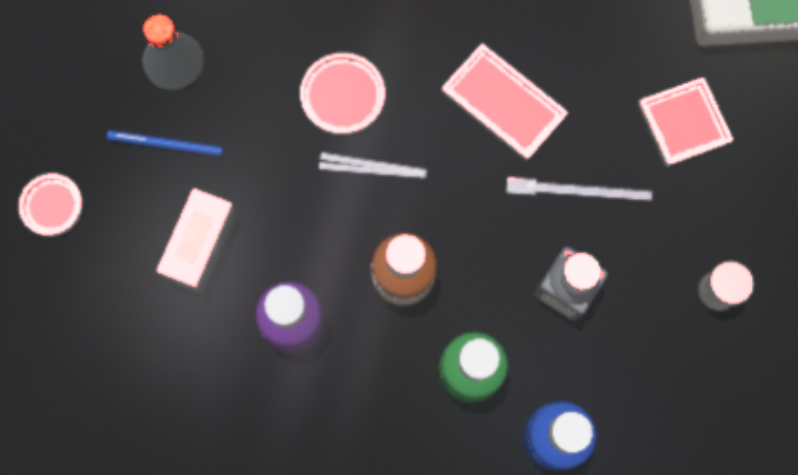

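View pics/sq.png

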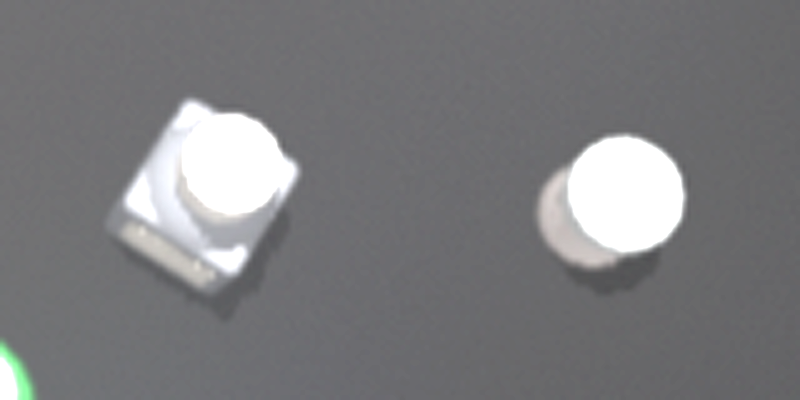

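```bash
python3 - <<'E'
from m import *
f=grab("top")
P=[onz(f,380+a/5,230+b/5,.05)[:2]*1000 for a,b in((193,100),(300,168),(240,275),(115,210))]
for i in range(4):
    d=P[(i+1)%4]-P[i];print(P[i].round(1),np.linalg.norm(d).round(1),np.degrees(np.arctan2(d[1],d[0])).round(1)%90)
for n,u,v in(("flask",211,152),("purple",272,290),("green",370,317)):print(n,onz(f,u,v,0).round(3))
s=grab("side")
for n,p in(("rb cap",(.437,-.0147,.108)),("sqcap",(.4439,-.1812,.094)),("jar",(.4593,-.3323,.05)),("Ltray",(.6202,.0698,.003)),("long",(.6326,-.0985,.003)),("sqt",(.6346,-.2889,.003)),("small",(.4646,.3505,.003)),("box",(.4415,.1917,.045))):print(n,proj(s,p)[0].round(1))
E
python3 -m pendant '[[[0,0,0,0.073,-0.186,0,1],[0,0,0,0.073,-0.186,0,1],[0,0,0,0.073,-0.186,0,1],[0,0,0,0.073,-0.186,0,1],[0,0,0,0.073,-0.186,0,1],[0,0,0,0.073,-0.186,0,1],[0,0,0,0.073,-0.186,0,1],[0,0,0,0.073,-0.186,0,1],[0,0,0,0.073,-0.186,0,1],[0,0,0,0.073,-0.186,0,1],[0,0,0,0.073,-0.186,0,1],[0,0,0,0.073,-0.186,-0.12,1],[0,0,0,0.068,-0.192,-0.12,1],[0,0,0,0,0,0,1],[0,0,0,0,0,0,1]]]'
```

```text
[ 474.5 -171.2] 46.2 63.400000000000006
[ 453.8 -212.6] 46.3 65.9
[ 411.5 -193.7] 51.0 68.8
[ 429.9 -146.1] 51.1 60.7
flask [0.636 0.253 0.   ]
purple [0.375 0.091 0.   ]
green [ 0.347 -0.098  0.   ]
rb cap [313.5 215.2]
sqcap [383.3 256.8]
jar [456.5 310.5]
Ltray [342.6 203. ]
long [404.5 230.5]
sqt [482.  269.5]
small [214.2 185.6]
box [248.1 200.2]
time: 2.12
tool_pos: [0.4372, -0.0142, 0.1715]
tool_rot: [-0.0, 0.813, 0.582, 0.0]
contact_force: [0.3, 0.0, -0.6]
gripper_width: 0.997
```

```bash
python3 -m pendant '[[[0,0,0,0,0,-0.14,1],[0,0,0,0,0,-0.14,1],[0,0,0,0,0,-0.126,1],[0,0,0,0,0,0,1],[0,0,0,0,0,0,0],[0,0,0,0,0,0,0],[0,0,0,0,0,0,0],[0,0,0,0,0,0,0],[0,0,0,0,0,0,0],[0,0,0,0,0,0,0],[0,0,0,0,0,0,0],[0,0,0,0,0,0,0]]]'
python3 - <<'E'
from h import *
f=grab("side");cv2.imwrite("pics/s1.png",cv2.resize(f["frame"][120:340,180:480],None,fx=2.5,fy=2.5))
E
```

```text
time: 3.62
tool_pos: [0.4386, -0.0146, 0.0716]
tool_rot: [0.001, 0.813, 0.582, 0.001]
contact_force: [-0.8, 1.0, 5.7]
gripper_width: 0.407
```

View pics/s1.png

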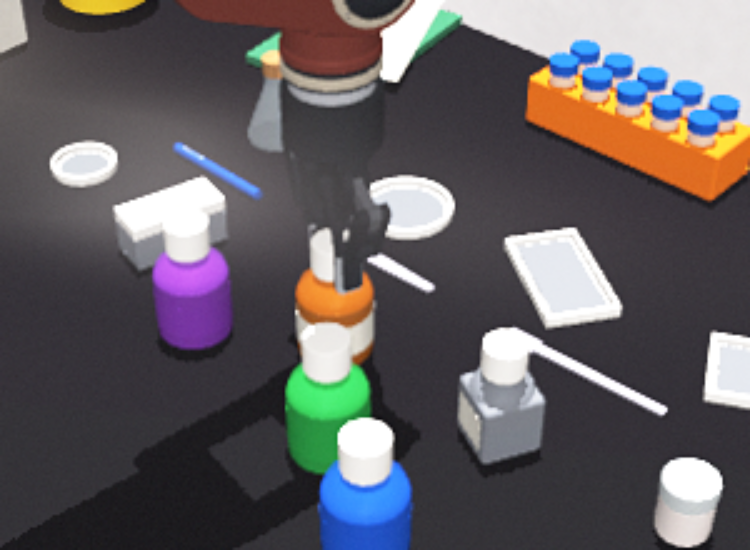

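The bottle is gripped by its cap at an opening of 35 mm. I'll lift it and carry it to the large tray.

```bash
python3 -m pendant '[[[0,0,0,0,0,0.06,0],[0,0,0,0,0,0.09,0],[0,0,0,0,0,0.09,0],[0,0,0,0.122,0.056,0,0],[0,0,0,0.122,0.056,0,0],[0,0,0,0.122,0.056,0,0],[0,0,0,0.122,0.056,0,0],[0,0,0,0.122,0.056,0,0],[0,0,0,0.122,0.056,0,0],[0,0,0,0,0,0,0],[0,0,0,0,0,0,0],[0,0,0,0,0,0,0]]]'
python3 - <<'E'
from m import *
f=grab("side");cv2.imwrite("pics/s2.png",cv2.resize(f["frame"][60:300,200:500],None,fx=2.5,fy=2.5))
print(proj(f,[(.6202,.0698,.06),(.6202,.0698,.06+.058)]))
E
```

```text
time: 5.18
tool_pos: [0.6192, 0.0693, 0.1295]
tool_rot: [-0.0, 0.813, 0.582, -0.0]
contact_force: [0.6, 0.3, -2.9]
gripper_width: 0.41
[[342.99776051 182.19406175]
 [343.41422101 159.83735522]]
```

View pics/s2.png

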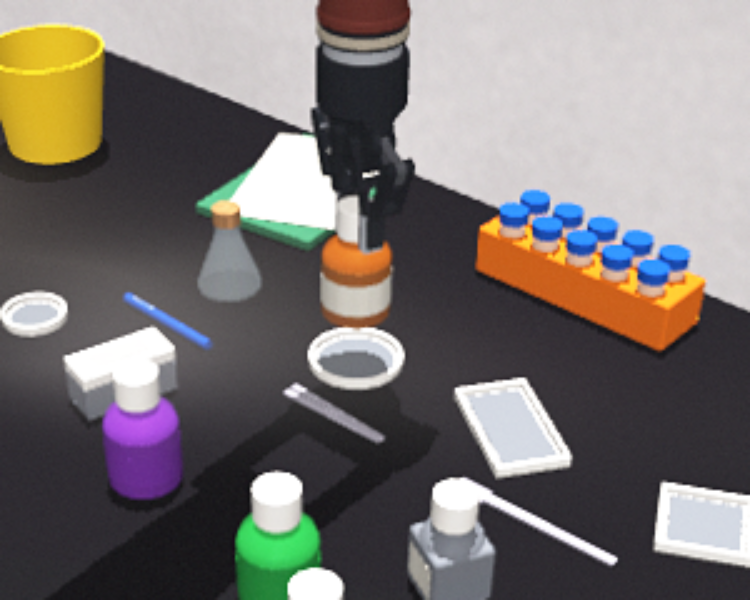

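```bash
python3 -m pendant '[[[0,0,0,0.002,0.001,-0.06,0],[0,0,0,0,0,-0.07,0],[0,0,0,0,0,-0.058,0],[0,0,0,0,0,-0.008,0],[0,0,0,0,0,-0.008,0],[0,0,0,0,0,-0.008,0],[0,0,0,0,0,0,0],[0,0,0,0,0,0,0]]]'
```

```text
time: 6.22
tool_pos: [0.621, 0.07, 0.0772]
tool_rot: [0.0, 0.813, 0.582, 0.0]
contact_force: [-1.1, 0.5, -3.3]
gripper_width: 0.404
```

```bash
python3 -m pendant '[[[0,0,0,0,0,-0.004,0],[0,0,0,0,0,-0.004,0],[0,0,0,0,0,0,0],[0,0,0,0,0,0,0]]]'
```

```text
time: 6.72
tool_pos: [0.6207, 0.07, 0.0748]
tool_rot: [0.0, 0.813, 0.582, 0.0]
contact_force: [-0.3, 0.9, -3.3]
gripper_width: 0.408
```

```bash
python3 -m pendant '[[[0,0,0,0,0,-0.004,0],[0,0,0,0,0,-0.002,0],[0,0,0,0,0,0,0],[0,0,0,0,0,0,0]]]'
```

```text
time: 7.22
tool_pos: [0.6211, 0.0699, 0.0748]
tool_rot: [0.0, 0.813, 0.582, 0.0]
contact_force: [-4.3, -0.5, 4.6]
gripper_width: 0.4
```

```bash
python3 -m pendant '[[[0,0,0,0,0,0,1],[0,0,0,0,0,0,1],[0,0,0,0,0,0,1],[0,0,0,0,0,0,1],[0,0,0,0,0,0,1],[0,0,0,0,0,0.1,1],[0,0,0,0,0,0.15,1],[0,0,0,0,0,0.15,1],[0,0,0,-0.118,-0.167,0,1],[0,0,0,-0.118,-0.167,0,1],[0,0,0,-0.118,-0.167,0,1],[0,0,0,-0.118,-0.167,0,1],[0,0,0,-0.118,-0.167,0,1],[0,0,0,-0.118,-0.167,0,1],[0,0,0,0,0,0,1],[0,0,0,0,0,0,1]]]'
python3 - <<'E'
from m import *
f=grab("top");cv2.imwrite("pics/t3.png",cv2.resize(f["frame"][120:320,250:450],None,fx=3,fy=3))
print(blob(f,298,160,.111,16)[0])
E
```

```text
time: 9.22
tool_pos: [0.4438, -0.1805, 0.1734]
tool_rot: [0.0, 0.813, 0.582, 0.0]
contact_force: [-0.3, 0.1, 0.7]
gripper_width: 1.0
[615.5, 69.6, 36.1, 28.5, 82.2]
```

View pics/t3.png

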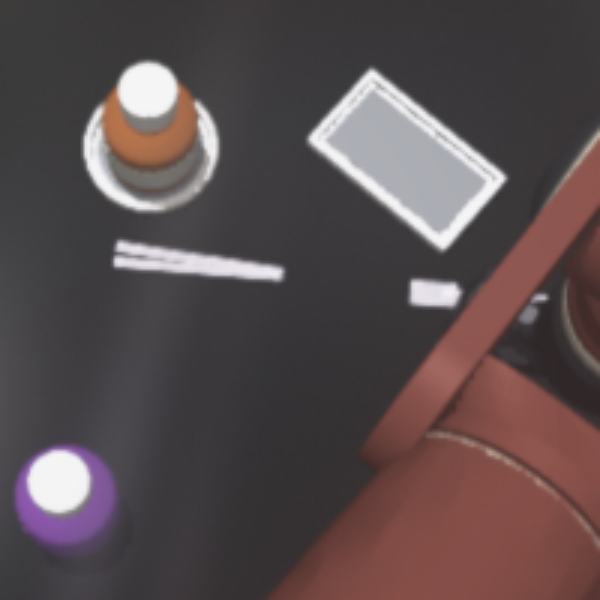

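The round bottle stands in its tray: cap at crop (148,90), base ring inside the lip. The square bottle is next.

```bash
python3 -m pendant '[[[0,0,0,0,-0.003,-0.15,1],[0,0,0,0,0,-0.15,1],[0,0,0,0,0,-0.154,1],[0,0,0,0,0,0,1],[0,0,0,0,0,0,0],[0,0,0,0,0,0,0],[0,0,0,0,0,0,0],[0,0,0,0,0,0,0],[0,0,0,0,0,0,0],[0,0,0,0,0,0,0],[0,0,0,0,0,0,0],[0,0,0,0,0,0,0]]]'
```

```text
time: 10.78
tool_pos: [0.445, -0.1817, 0.0617]
tool_rot: [0.001, 0.813, 0.582, 0.001]
contact_force: [0.7, 1.8, 6.4]
gripper_width: 0.382
```

```bash
python3 -m pendant '[[[0,0,0,0,0,0.06,0],[0,0,0,0,0,0.09,0],[0,0,0,0,0,0.09,0],[0,0,-0.034,0.127,-0.072,0,0],[0,0,-0.034,0.127,-0.072,0,0],[0,0,-0.034,0.127,-0.072,0,0],[0,0,-0.034,0.127,-0.072,0,0],[0,0,-0.034,0.127,-0.071,0,0],[0,0,-0.036,0.127,-0.071,0,0],[0,0,0,0,0,0,0],[0,0,0,0,0,0,0],[0,0,0,0,0,0,0]]]'
python3 - <<'E'
from m import *
f=grab("side");cv2.imwrite("pics/s4.png",cv2.resize(f["frame"][130:330,370:600],None,fx=3,fy=3))
q=proj(f,[(.6346,-.2889,.06)])[0];print((q-[370,130])*3)
E
```

```text
time: 12.28
tool_pos: [0.6333, -0.2882, 0.1198]
tool_rot: [-0.0, 0.956, 0.294, -0.0]
contact_force: [0.3, -0.7, -1.2]
gripper_width: 0.381
[351.62355662 352.34892805]
```

View pics/s4.png

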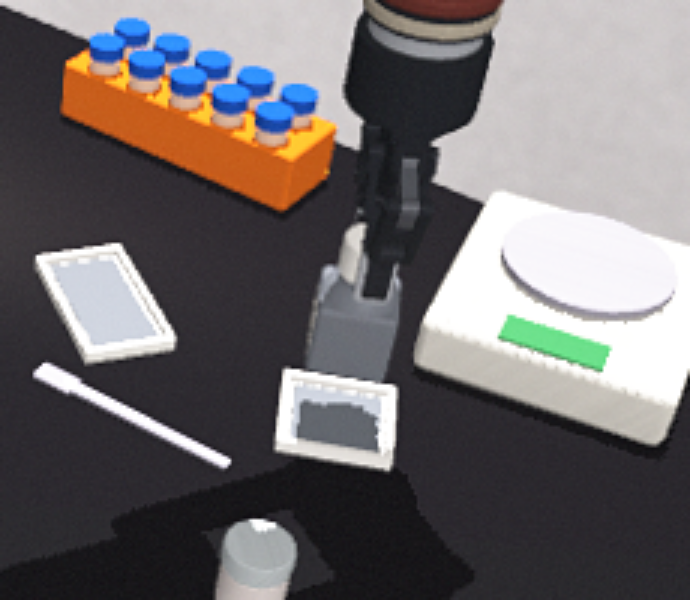

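```bash
python3 -m pendant '[[[0,0,0,0.004,-0.003,-0.06,0],[0,0,0,0,0,-0.07,0],[0,0,0,0,0,-0.058,0],[0,0,0,0,0,-0.008,0],[0,0,0,0,0,-0.008,0],[0,0,0,0,0,-0.008,0],[0,0,0,0,0,-0.004,0],[0,0,0,0,0,0,0],[0,0,0,0,0,0,0]]]'
```

```text
time: 13.45
tool_pos: [0.6353, -0.2896, 0.0661]
tool_rot: [0.0, 0.956, 0.294, 0.0]
contact_force: [0.8, 0.2, -1.3]
gripper_width: 0.38
```

```bash
python3 -m pendant '[[[0,0,0,0,0,-0.004,0],[0,0,0,0,0,0,0],[0,0,0,0,0,0,0]]]'
```

```text
time: 13.82
tool_pos: [0.6356, -0.2897, 0.0658]
tool_rot: [0.0, 0.956, 0.294, 0.0]
contact_force: [-1.8, 0.4, 4.3]
gripper_width: 0.386
```

```bash
python3 -m pendant '[[[0,0,0,0,0,0,1],[0,0,0,0,0,0,1],[0,0,0,0,0,0,1],[0,0,0,0,0,0,1],[0,0,0,0,0,0,1],[0,0,0,0,0,0.1,1],[0,0,0,0,0,0.15,1],[0,0,0,0,0,0.15,1],[0,0,0.023,-0.077,0.192,0,1],[0,0,0.023,-0.077,0.192,0,1],[0,0,0.023,-0.077,0.192,0,1],[0,0,0.023,-0.077,0.192,0,1],[0,0,0.023,-0.077,0.192,0,1],[0,0,0.023,-0.078,0.193,0,1],[0,0,0.023,-0.078,0.193,0,1],[0,0,0.023,-0.078,0.193,0,1],[0,0,0.023,-0.078,0.193,0,1],[0,0,0.024,-0.078,0.192,0,1],[0,0,0,0,0,0,1],[0,0,0,0,0,0,1]]]'
python3 - <<'E'
from m import *
f=grab("top");cv2.imwrite("pics/t5.png",cv2.resize(f["frame"][120:320,180:530],None,fx=2.2,fy=2.2))
s=grab("side")
print(blob(f,483,174,.097,15)[0]) 
# box lid long edges seen by side
E
```

```text
time: 16.32
tool_pos: [0.4416, 0.1912, 0.1649]
tool_rot: [0.0, 0.79, 0.614, 0.0]
contact_force: [0.8, 0.8, 0.3]
gripper_width: 0.999
[632.1, -284.1, 32.7, 22.5, 48.6]
```

View pics/t5.png

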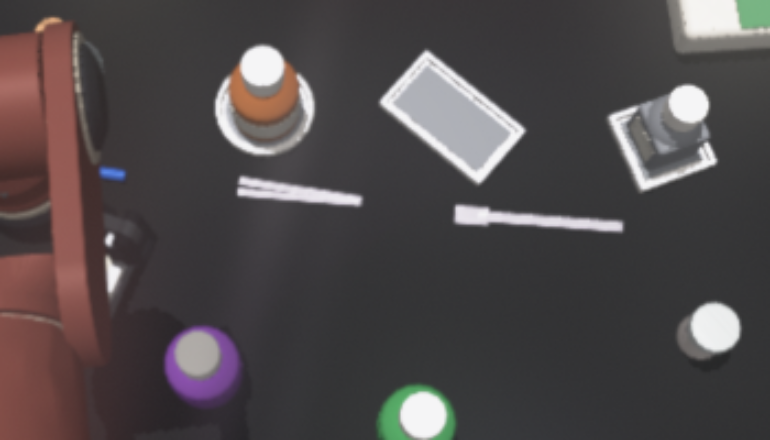

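```bash
python3 -m pendant '[[[0,0,0,0,0.002,-0.15,1],[0,0,0,0,0,-0.15,1],[0,0,0,0,0,-0.15,1],[0,0,0,0,0,-0.146,1],[0,0,0,0,0,0,1],[0,0,0,0,0,0,0],[0,0,0,0,0,0,0],[0,0,0,0,0,0,0],[0,0,0,0,0,0,0],[0,0,0,0,0,0,0],[0,0,0,0,0,0,0],[0,0,0,0,0,0,0],[0,0,0,0,0,0,0]]]'
python3 - <<'E'
from m import *
f=grab("side");cv2.imwrite("pics/s6.png",cv2.resize(f["frame"][120:280,170:370],None,fx=3,fy=3))
E
```

```text
time: 18.05
tool_pos: [0.4433, 0.1924, 0.018]
tool_rot: [0.001, 0.789, 0.614, 0.002]
contact_force: [-0.5, -0.2, 7.3]
gripper_width: 0.481
```

View pics/s6.png

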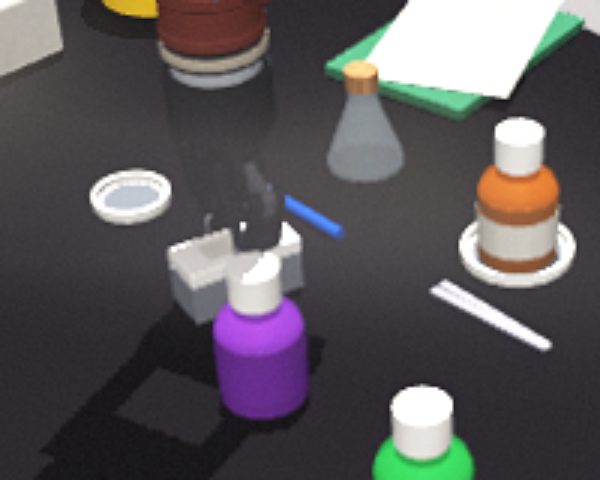

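```bash
python3 -m pendant '[[[0,0,0,0,0,0.06,0],[0,0,0,0,0,0.12,0],[0,0,0,0,0,0.17,0],[0,0,0,0,0,0.17,0],[0,0,0.049,0.095,-0.145,0,0],[0,0,0.049,0.095,-0.145,0,0],[0,0,0.049,0.095,-0.145,0,0],[0,0,0.049,0.095,-0.145,0,0],[0,0,0.049,0.095,-0.145,0,0],[0,0,0.049,0.096,-0.145,0,0],[0,0,0.048,0.096,-0.145,0,0],[0,0,0.048,0.096,-0.146,0,0],[0,0,0,0,0,0,0],[0,0,0,0,0,0,0]]]'
```

```text
time: 19.85
tool_pos: [0.6316, -0.0978, 0.1458]
tool_rot: [-0.001, 0.294, 0.956, 0.0]
contact_force: [0.2, -0.5, -0.7]
gripper_width: 0.477
```

```bash
python3 -m pendant '[[[0,0,0,0,0,-0.14,0],[0,0,0,0,0,-0.14,0],[0,0,0,0,0,0,0],[0,0,0,0,0,0,0]]]'
python3 - <<'E'
from m import *
f=grab("side");q=f["frame"][130:290,320:520]
cv2.imwrite("pics/s7.png",cv2.resize(q,None,fx=3.5,fy=3.5))
E
```

```text
time: 20.35
tool_pos: [0.6327, -0.0977, 0.0773]
tool_rot: [0.001, 0.293, 0.956, 0.0]
contact_force: [-0.0, -0.0, -0.7]
gripper_width: 0.481
```

View pics/s7.png

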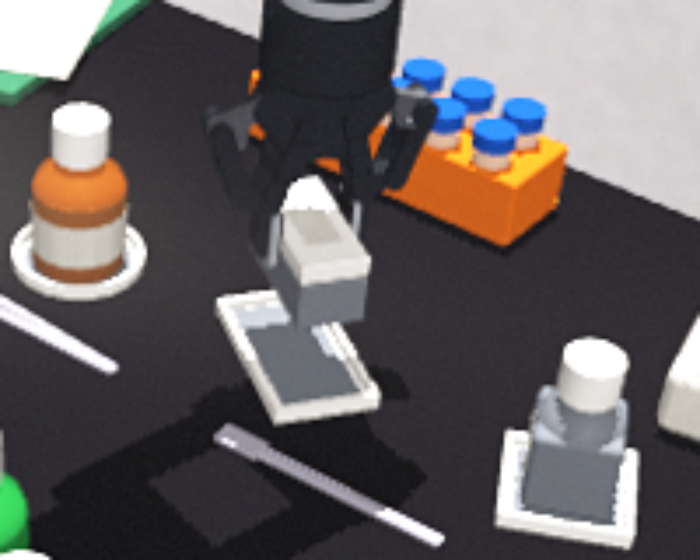

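The box is aligned with the long tray, with its near edge parallel to the tray's. I'll lower it.

```bash
python3 -m pendant '[[[0,0,0,0,-0.003,-0.08,0],[0,0,0,0,0,-0.08,0],[0,0,0,0,0,-0.032,0],[0,0,0,0,0,-0.008,0],[0,0,0,0,0,-0.008,0],[0,0,0,0,0,-0.008,0],[0,0,0,0,0,0,0],[0,0,0,0,0,0,0]]]'
```

```text
time: 21.4
tool_pos: [0.6325, -0.0991, 0.0222]
tool_rot: [0.0, 0.293, 0.956, 0.0]
contact_force: [-0.6, -0.1, -0.4]
gripper_width: 0.48
```

```bash
python3 -m pendant '[[[0,0,0,0,0,-0.004,0],[0,0,0,0,0,-0.004,0],[0,0,0,0,0,0,0],[0,0,0,0,0,0,0]]]'
```

```text
time: 21.9
tool_pos: [0.633, -0.0992, 0.0221]
tool_rot: [0.0, 0.293, 0.956, 0.0]
contact_force: [-5.0, 1.2, 8.2]
gripper_width: 0.478
```

```bash
python3 -m pendant '[[[0,0,0,0,0,0,1],[0,0,0,0,0,0,1],[0,0,0,0,0,0,1],[0,0,0,0,0,0,1],[0,0,0,0,0,0,1],[0,0,0,0,0,0.1,1],[0,0,0,0,0,0.2,1],[0,0,0,0,0,0.2,1],[0,0,-0.049,-0.087,-0.117,0,1],[0,0,-0.049,-0.087,-0.117,0,1],[0,0,-0.049,-0.087,-0.117,0,1],[0,0,-0.049,-0.087,-0.117,0,1],[0,0,-0.049,-0.087,-0.117,0,1],[0,0,-0.049,-0.086,-0.116,0,1],[0,0,-0.049,-0.086,-0.116,0,1],[0,0,-0.049,-0.086,-0.116,0,1],[0,0,0,0,0,0,1],[0,0,0,0,0,0,1]]]'
python3 - <<'E'
from m import *
f=grab("top");cv2.imwrite("pics/t8.png",cv2.resize(f["frame"][120:320,180:530],None,fx=2.2,fy=2.2))
print(blob(f,384,165,.048,36)[0])
E
```

```text
time: 24.15
tool_pos: [0.4591, -0.332, 0.1448]
tool_rot: [-0.0, 0.791, 0.612, 0.0]
contact_force: [0.1, 0.1, -0.8]
gripper_width: 1.002
[619.9, -96.2, 113.3, 69.2, 55.9]
```

View pics/t8.png

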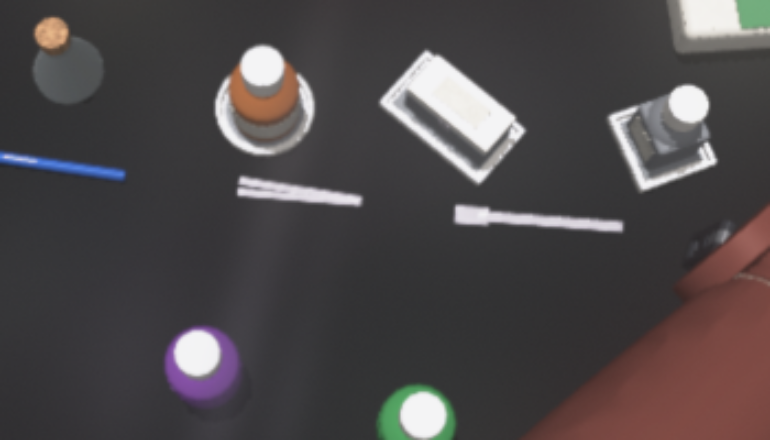

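The box is in its tray, the flask is untouched, and all three placed items stand well. The jar is next.

```bash
python3 -m pendant '[[[0,0,0,0,0,-0.15,1],[0,0,0,0,0,-0.15,1],[0,0,0,0,0,-0.15,1],[0,0,0,0,0,-0.046,1],[0,0,0,0,0,0,1],[0,0,0,0,0,0,0],[0,0,0,0,0,0,0],[0,0,0,0,0,0,0],[0,0,0,0,0,0,0],[0,0,0,0,0,0,0],[0,0,0,0,0,0,0],[0,0,0,0,0,0,0],[0,0,0,0,0,0,0],[0,0,0,0,0,0.06,0],[0,0,0,0,0,0.17,0],[0,0,0,0,0,0.17,0],[0,0,0,0,0,0.16,0],[0,0,0,0,0,0,0],[0,0,0,0,0,0,0]]]'
python3 - <<'E'
from m import *
f=grab("side");cv2.imwrite("pics/s9.png",cv2.resize(f["frame"][180:380,380:580],None,fx=3,fy=3))
E
```

```text
time: 26.58
tool_pos: [0.4585, -0.3318, 0.1601]
tool_rot: [-0.001, 0.791, 0.611, -0.0]
contact_force: [-0.4, 0.4, -1.2]
gripper_width: 0.477
```

View pics/s9.png

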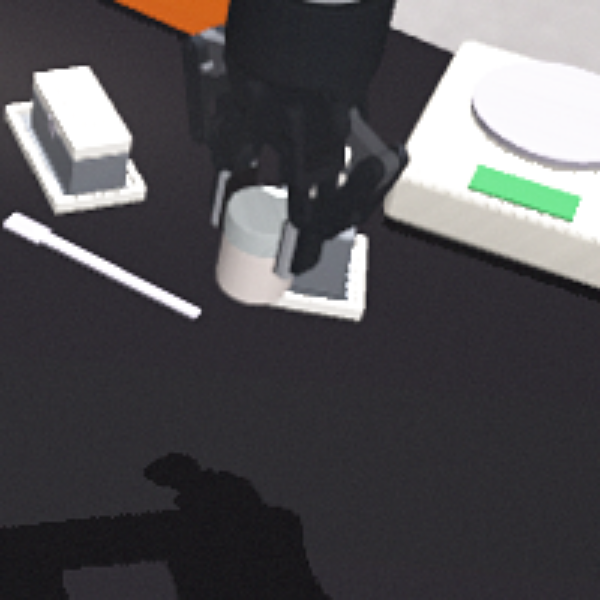

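```bash
python3 -m pendant '[[[0,0,0,0.002,0.1,0,0],[0,0,0,0.002,0.19,0,0],[0,0,0,0.002,0.2,0,0],[0,0,0,0.002,0.2,0,0],[0,0,0,0.002,0.2,0,0],[0,0,0,0.002,0.2,0,0],[0,0,0,0.002,0.2,0,0],[0,0,0,0.002,0.2,0,0],[0,0,0,0.002,0.2,0,0],[0,0,0,0.002,0.2,0,0],[0,0,0,0.002,0.2,0,0],[0,0,0,0,0.2,0,0],[0,0,0,0,0.2,0,0],[0,0,0,0,0.19,0,0],[0,0,0,0,0.15,0,0],[0,0,0,0,0.1,0,0],[0,0,0,0,0,-0.14,0],[0,0,0,0,0,-0.14,0],[0,0,0,0,0,0,0],[0,0,0,0,0,0,0]]]'
python3 - <<'E'
from m import *
f=grab("side");cv2.imwrite("pics/s10.png",cv2.resize(f["frame"][90:250,150:350],None,fx=3,fy=3))
E
```

```text
time: 29.12
tool_pos: [0.4641, 0.4006, 0.0914]
tool_rot: [-0.0, 0.791, 0.611, 0.0]
contact_force: [0.4, 0.6, -0.4]
gripper_width: 0.47
```

View pics/s10.png

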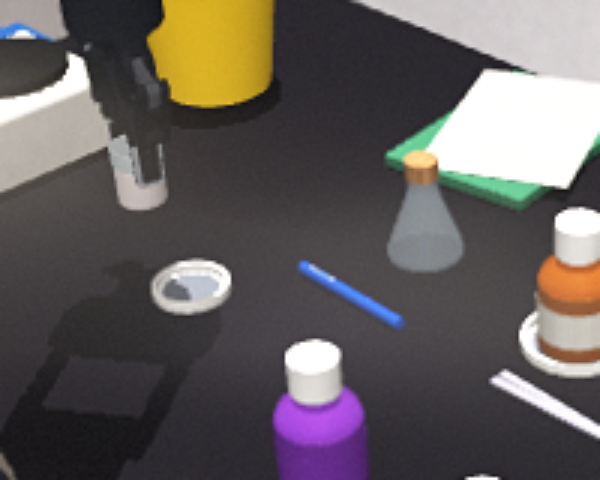

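I added one row too many, so the jar is 50 mm past the tray, still in clear air. I'll move it back and look again before setting it down.

```bash
python3 -m pendant '[[[0,0,0,0.002,-0.1,0,0],[0,0,0,0,-0.1,0,0],[0,0,0,0,0,-0.08,0],[0,0,0,0,0,-0.08,0],[0,0,0,0,0,0,0],[0,0,0,0,0,0,0]]]'
python3 - <<'E'
from m import *
f=grab("side");cv2.imwrite("pics/s11.png",cv2.resize(f["frame"][130:220,160:280],None,fx=5,fy=5))
E
```

```text
time: 29.92
tool_pos: [0.4648, 0.3505, 0.0503]
tool_rot: [-0.0, 0.791, 0.611, -0.0]
contact_force: [-0.8, -0.2, -0.7]
gripper_width: 0.471
```

View pics/s11.png

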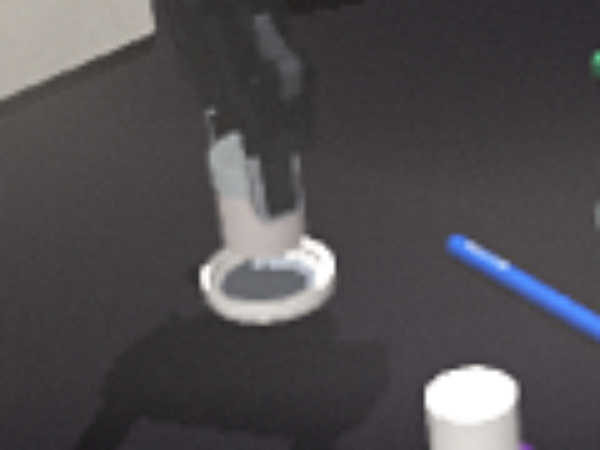

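```bash
python3 -m pendant '[[[0,0,0,0,0,-0.04,0],[0,0,0,0,0,-0.03,0],[0,0,0,0,0,-0.012,0],[0,0,0,0,0,-0.008,0],[0,0,0,0,0,0,0],[0,0,0,0,0,0,0]]]'
```

```text
time: 30.72
tool_pos: [0.4652, 0.3503, 0.0286]
tool_rot: [0.0, 0.791, 0.611, 0.0]
contact_force: [0.9, -0.4, 0.3]
gripper_width: 0.471
```

```bash
python3 -m pendant '[[[0,0,0,0,0,-0.004,0],[0,0,0,0,0,-0.004,0],[0,0,0,0,0,0,0],[0,0,0,0,0,0,0]]]'
```

```text
time: 31.22
tool_pos: [0.465, 0.3502, 0.0263]
tool_rot: [-0.0, 0.791, 0.611, 0.0]
contact_force: [-0.7, -0.4, -2.3]
gripper_width: 0.47
```

```bash
python3 -m pendant '[[[0,0,0,0,0,-0.004,0],[0,0,0,0,0,-0.002,0],[0,0,0,0,0,0,0],[0,0,0,0,0,0,0]]]'
```

```text
time: 31.72
tool_pos: [0.4651, 0.3503, 0.0257]
tool_rot: [0.0, 0.791, 0.611, -0.0]
contact_force: [-2.9, -0.9, 5.3]
gripper_width: 0.473
```

Contact. I'll release, retreat upward and take a last look.

```bash
python3 -m pendant '[[[0,0,0,0,0,0,1],[0,0,0,0,0,0,1],[0,0,0,0,0,0,1],[0,0,0,0,0,0,1],[0,0,0,0,0,0,1],[0,0,0,0,0,0.1,1],[0,0,0,0,0,0.2,1],[0,0,0,0,0,0.2,1],[0,0,0,0,0,0.2,1],[0,0,0,-0.14,0.14,0,1],[0,0,0,-0.14,0.14,0,1],[0,0,0,-0.14,0.14,0,1],[0,0,0,-0.14,0.14,0,1],[0,0,0,0,0,0,1],[0,0,0,0,0,0,1]]]'
python3 - <<'E'
from m import *
f=grab("top");s=grab("side")
a=cv2.resize(f["frame"][120:300,110:530],None,fx=1.9,fy=1.9);b=cv2.resize(s["frame"][120:300,180:530],(798,410)[0:2]) if 0 else cv2.resize(s["frame"][120:300,170:515],None,fx=1.4,fy=1.4)
c=np.zeros((a.shape[0]+b.shape[0],798,3),np.uint8);c[:a.shape[0],:a.shape[1]]=a;c[a.shape[0]:,:b.shape[1]]=b
cv2.imwrite("pics/end.png",c)
E
```

```text
time: 33.6
tool_pos: [0.3251, 0.49, 0.1997]
tool_rot: [0.0, 0.791, 0.611, -0.0]
contact_force: [0.3, -0.2, -0.8]
gripper_width: 1.006
```

View pics/end.png

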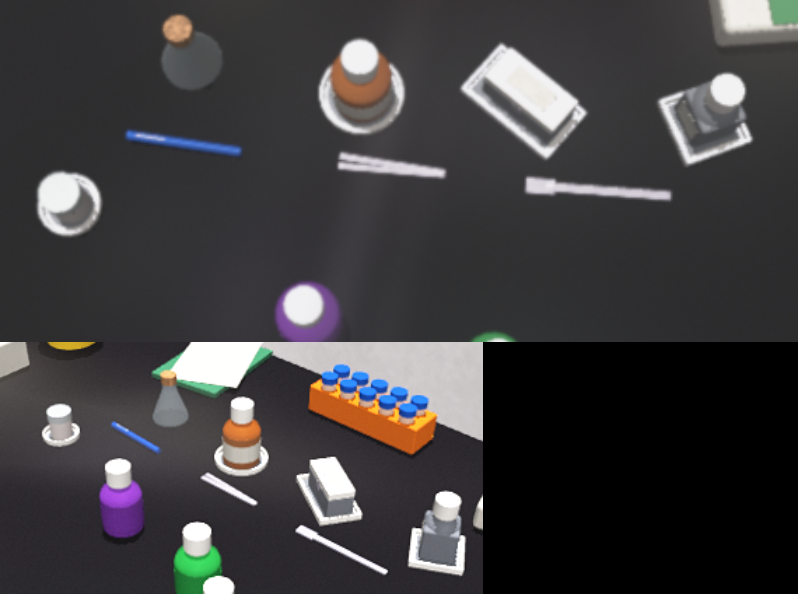

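In the last picture all four containers stand upright inside their trays, and the flask and look-alikes are unmoved. I'll measure the jar's lid, then hand in.

Run:
```python
from m import *
f=grab("top")
print("jar lid",onz(f,110+60/1.9,120+193/1.9,.053).round(4), "flask", onz(f,110+192/1.9,120+60/1.9,0).round(3))
print(manip.job_done())
```

```text
jar lid [0.4642 0.3466 0.053 ] flask [0.637 0.253 0.   ]
the job is handed in; nothing more can be done
None
```

All four containers are standing upright in their matching trays, and I have handed the job in at about 34 s of the 128 s allowed. I placed them in the order listed: round bottle, square bottle, slide box, jar. Each was lowered until the wrist felt a light touch of about 4–8 N, then released.

**Last checks:**
- **Final pictures:** both views show every container inside its tray's lip, and the look-alikes where they were.
- **Jar:** its lid measured about 4 mm off the tray centre; there are 8 mm of clearance.
- **Flask:** its position is unchanged to within 1 mm.

**What went less well:**
- **Jar carry:** I first carried the jar 50 mm past its tray because I typed one row too many. It touched nothing, and I corrected it before lowering.
- **Measurements after placing:** the automatic ones were unusable. The round and square bottle caps were cut off by the measuring window, and the slide box measurement picked up the tray as well. For those three I relied on the pictures, the tool position and the contact force.

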